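# Draw the stirring stick out of its half-roofed box

## Robot

A 6-joint arm with a two-finger parallel gripper is mounted at the origin on the work surface; the furniture and walls round the work are solid. World frame = base frame: x ahead of the robot, y to its left, z up, the work surface at z = 0. Lengths are in mm, angles in rad, forces in N, time in s.
With the tool pointing down it reaches from about 300 to 1000 mm from the base axis. Payload 5.1 kg.
Tool frame: the origin (TCP) lies midway between the tips of the shut fingers; the grasp point (between the pads) lies 19 mm behind it; z points along the fingers, y is the line along which they close (so a half turn about z gives the same grasp; the last joint's range is limited). The gripper opens to 95 mm and grips with 3 to 60 N. Pads are 20 mm wide; open, the fingers measure 119 mm over their backs; the gripper's body (75 mm by 180 mm) begins 59 mm behind the grasp point.
Start: joints at [-1.407, 0.124, 1.65, -0, 1.367, -0.083], TCP at [158.764, -630.3, 214.656] pointing down, gripper open.
Joint ranges: [-2.61, 2.61], [-1.02, 2.33], [0.03, 2.71], [-1.35, 4.49], [0.32, 2.68], [-2.91, 2.91]. Speed limits (rad/s): [2.57, 2.57, 3.14, 3.14, 3.14, 3.14].

## Interface

Orientations are given as [roll, pitch, yaw] about the fixed x, y, z axes, in that order (R = Rz(yaw) Ry(pitch) Rx(roll)).
In Python, from station import ctrl, vision, job, outline_of, pinpoint gives the robot as it stands. The module is installed in compiled form; this text tells all that it offers.
- The arm moves only by the shell command python3 -m jog 'ROWS' [FORCE]. ROWS is JSON, a list of rows, each a list of 3 entries, a list of its own where there are three numbers: the shift along the tool's x, y, z in m, then the turn, a rotation vector about the tool's x, y, z in degrees, then the closure in counts, from 0 (fully open) to 255 (shut). In form: [[[x, y, z], [rx, ry, rz], gripper], ...]. A call has 1 to 20 rows; each row shifts and turns the commanded pose from where the row before left it, along the tool's axes as they then stand; what a row does not reach is not made up. A row lasts 1/8 s, in which the tool goes at most 62.5 mm and 10.7 degrees, less where a joint would pass 70% of its speed; a pose out of reach is approached as far as the arm can. A call is refused whole if a number of a shift passes 0.0625 or a number of a turn 10.7, either way. A call with a gripper value outside its range is refused whole. The fingers move at their own pace and stop on an object; FORCE is the grip in N (left out, the last holds). Time passes only in rows, so rows that do not move let the fingers close. It gives the time, the measured TCP pose, the force, the opening and the grip force at its end, in the units of the state.
- ctrl.observe(): the state, without advancing time (a new reading comes with each control period).
- vision.get_image(name): name is "scene" or "top" or "wrist"; returns the picture (400x640x3 uint8, blue, green, red); there is no depth.
- vision.camera_params(name): a dict with "vertical_fov" (degrees; the focal length in pixels is half the picture's height over the tangent of half this angle, whatever the lens; pixels are square), "cx", "cy" (the principal point, pixels), "pose" (4x4, takes a point from camera to world coordinates). Camera axes: x right, y up, looking along -z (the intrinsics and any distortion apply to the point x, -y, -z); pixel columns grow to the right and rows downward; lengths in mm; the calibration is good to about 2 mm. A picture is of the moment at which its call begins: read the wrist's pose just before it. camera_params takes no time and is no camera call; for the wrist camera it gives the pose at the moment of the call.
- job.sign_off(): hands the job in; it is judged then, once.
Trained networks look in the newest picture that a camera, given by its name, has taken for a name from the list of things; names that differ only in an ending like _2 or _b are one class to them, and where a whole thing is asked for, a point or a joint stands for the part that bears it (a point fixed in the world has none). Each returns a list of dicts, best first, with "confidence" (0 to 1); they miss things now and then, are a little off and sometimes report something else, mostly with a low value. They report only what shows in the picture. A call takes as long as a camera call.
- outline_of(thing, camera): "mask" (400x640 bool, what is visible of it).
- pinpoint(thing, camera): "point" ([x, y, z] in mm, in the coordinates of the camera as it stood for that picture, good to about 4 mm: a listed point, or the origin of a listed thing).
The state is a dict: "time_s": time; "qpos": joint angles; "joint_velocities": joint speeds; "joint_torque": joint torques, N m; "tcp_pos": TCP position; "ee_rot": TCP orientation; "contact_force": force on the tool from outside, world axes, zero at the start; "torque": the same for the moment, N m; "finger_gap": finger opening in mm; "finger_force": force on a finger pad.
Only numpy, scipy, OpenCV 4.12 (cv2) and the standard library are available. Lean on these libraries where they do the work, as an engineer would, in place of code of your own. Each camera call takes 0.05 s, during which the arm holds its last target. There are 200 camera calls.

## Task

Slide the metal cover of the long wooden box open as far as it goes, towards the box's roofed end. Then grip the stirring stick that lies inside, raise its end on the open side so that it slants, and draw it out diagonally through the opening without forcing it against the roof. Finish while still holding the stick motionless in the gripper, its lowest point at least 15 cm above the table, with the cover left open and the things around undisturbed.

Things in the scene. Friction and masses are not known exactly. Their poses are not given: they have to be found in the camera images.
- stick_box: Narrow wooden box screwed to the table, 318 x 132 mm outside, walls 6 thick, 63 high, floor 5 thick. Origin: centre of underside; x along its length, y across, z up. A fixed plywood roof (z 59 to 63) covers the inside from x = -153 to -53 mm; the rest, to x = +153 (206 mm), is the opening, shut by the sliding metal cover. Fixing tabs stick out 23 mm at both ends.
- cover (a joint): Travel of the sliding metal cover in m: 0 closed, 0.21 fully open at its stop; starts at 0 to 0.03. It slides along the box's -x, over the roof and out beyond that end, takes a push of about 2 N and stays where left. It is 213 x 142 mm, its top 69 mm above the table.
- cover_handle (a point): Centre of the upright wooden grip block on the cover: 16 mm along the box's x, 40 mm along y, 28 mm high, from 69 to 97 mm above the table. It travels with the cover; its axes are the box's.
- stick: Wooden stirring stick 290 x 22 x 16 mm, 50 to 100 g, flat on the box's floor. Origin: centre of underside; x along it, towards the box's +x end (within 4 degrees), y across its 22 mm width, z up. Longer than the opening: slant it 12 to 20 degrees (16 is best), +x end up, other end low under the roof, then draw it about 150 mm along its own length before lifting it.
- end_open (a point): Centre of the stick's end face on the box's open side (+145 mm along the stick's x, 8 mm above its underside).
- end_roof (a point): Centre of the stick's other end face, which lies under the fixed roof (-145 mm along the stick's x, 8 mm above its underside).
- roof: The fixed plywood roof over the box's -x end, 100 x 120 x 4 mm, its underside 59 mm above the table. Its origin and axes are the box's own.
- tape_roll: Bystander: roll of masking tape lying flat, 104 mm across, 24 mm high; origin at the centre of its underside. Leave it alone.
- sand_block: Bystander: sanding block 64 x 102 x 26 mm; origin at the centre of its underside. Leave it alone.
- small_tin: Bystander: small round tin with lid, 63 mm across, 51 mm high; origin at the centre of its underside, near the box's open end. Leave it alone.

How it is judged (in metres and radians):
On the way, in this order (a step that is already met when the one before it is completed fails the run):
1. the cover is slid fully open (value of joint cover above 0.195 m), for 0.2 s.
2. the stick slants, its open-side end above the rim and its other end still inside under the fixed roof (z of end_open in the frame of stick_box above 0.065 m and z of end_roof in the frame of stick_box below 0.055 m and x of end_roof in the frame of stick_box below -0.053 m), for 0.1 s.
At the end, for the whole second after the job is handed in: The stick is gripped by the fingers (over 1 N) and still (under 30 mm/s and 0.2 rad/s), the centres of both its end faces more than 155 mm above the table, not touching box or cover; the cover is still open by more than 180 of its 210 mm (height (world z) of each of end_open, end_roof above 0.155 m and contact force between the fingers and stick above 1 N and contact force between stick and stick_box below 0.2 N and linear speed of stick below 0.03 m/s and angular speed of stick below 0.2 rad/s and value of joint cover above 0.18 m); the arm keeps its last pose, push and grip.
It fails at once if the stick is forced against the fixed roof with more than 25 N (contact force between stick and roof above 25 N).
It fails at once if the roll of tape is shifted by more than 25 mm (distance of tape_roll from where it was at the start of the episode above 0.025 m).
It fails at once if the sanding block is shifted by more than 25 mm (distance of sand_block from where it was at the start of the episode above 0.025 m).
It fails at once if the small tin is shifted by more than 25 mm (distance of small_tin from where it was at the start of the episode above 0.025 m).
It also fails if it takes over 54 s, if anything falls off the work surface, if the arm or the gripper's body presses on something with over 40 N, if the wrist force passes 120 N, or if a joint passes its speed limit or range.

## Working session

There is one attempt and no reset: what is moved stays moved. The work goes in short steps, Python scripts to look and compute and a shell command to move; the robot and the scene stay as the last step left them, time stands still between calls to the robot, and variables do not carry over. Pictures are saved under pics/ and viewed, at most 10 in all, crops included, and the job is handed in when it is done.

```bash
mkdir -p pics; cat > h.py <<'E'
from station import ctrl, vision, job, outline_of, pinpoint
import numpy as np, cv2
from scipy.spatial.transform import Rotation as R
np.set_printoptions(precision=1,suppress=True)
def shot(cam,fn=None):
    P=np.array(vision.camera_params(cam)["pose"],float); im=vision.get_image(cam)
    if fn: cv2.imwrite("pics/"+fn,im)
    return P
def find(t,cam,P):
    r=pinpoint(t,cam)
    return [((P[:3,:3]@np.array(d["point"])+P[:3,3]),round(d["confidence"],2)) for d in r[:2]]
E
python3 - <<'E'
from h import *
for c in ("top","scene"):
    P=shot(c,c+"1.png"); print(c,vision.camera_params(c)["vertical_fov"],P[:3,3])
    for t in ("stick_box","cover_handle","tape_roll","sand_block","small_tin"): print(t,find(t,c,P))
print(ctrl.observe())
a=cv2.imread("pics/top1.png");cv2.imwrite("pics/v1.png",a)
E
```

```text
top 52.41770654307296 [294.6 153.3 983.9]
stick_box [(array([470.5,  40.2,  -3.1]), 0.95)]
cover_handle [(array([465.1,  70.8,  80. ]), 0.67)]
tape_roll [(array([332.6, 370.1,  -1.4]), 0.7)]
sand_block [(array([464.6, 389.5,   0.9]), 0.6), (array([574.4, 391.5,  -1. ]), 0.58)]
small_tin [(array([465.4, 388.1,   2.2]), 0.91)]
scene 52.83472803939798 [113.2 700.7 658.7]
stick_box [(array([469.7,  38.9,   2.6]), 0.65)]
cover_handle [(array([465.2,  71.3,  87.8]), 0.7)]
tape_roll [(array([328.8, 374.1,  -3.9]), 0.65)]
sand_block [(array([579. , 393.9,  -0.5]), 0.86)]
small_tin [(array([468.9, 387.5,   0.5]), 0.82)]
{'time_s': 0.6, 'qpos': array([-1.4,  0.1,  1.7,  0. ,  1.4, -0.1]), 'joint_velocities': array([ 0., -0.,  0., -0.,  0.,  0.]), 'joint_torque': array([  0. , -41.7, -36. ,   0.1,   0. ,  -0. ]), 'tcp_pos': array([ 158.8, -630.3,  214.7]), 'ee_rot': array([ 3.1, -0. ,  0.2]), 'contact_force': array([-0.6,  0.2, -0.1]), 'torque': array([-0., -0.,  0.]), 'finger_force': 0.0, 'finger_gap': 94.85791685438707}
```

View pics/v1.png

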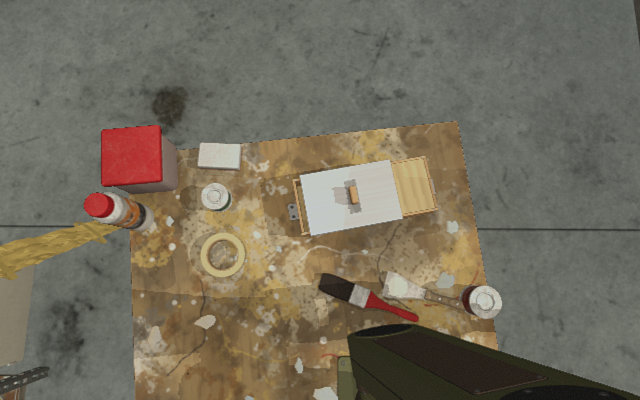

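```bash
python3 - <<'E'
from h import *
print(vision.camera_params("top"))
r=outline_of("stick_box","top")[0]; m=r["mask"].astype(np.uint8)
rc=outline_of("cover_handle","top")
print(cv2.minAreaRect(cv2.findNonZero(m)), [(q["confidence"],cv2.minAreaRect(cv2.findNonZero(q["mask"].astype(np.uint8)))) for q in rc])
s=ctrl.observe();print(s["ee_rot"].tolist())
E
```

```text
{'vertical_fov': 52.41770654307296, 'cx': 319.3362935036379, 'cy': 199.57307466114597, 'pose': array([[  0. ,   1. ,  -0.2, 294.6],
       [ -1. ,   0. ,   0. , 153.3],
       [  0. ,   0.2,   1. , 983.9],
       [  0. ,   0. ,   0. ,   1. ]])}
((360.126953125, 195.36019897460938), (62.319637298583984, 147.1121063232422), 79.11447143554688) [(0.56, ((350.4701843261719, 196.83888244628906), (63.3670654296875, 94.94133758544922), 79.50852966308594))]
[3.1415017239380223, 2.0180510471146107e-05, 0.24675336364752565]
```

The top view shows the box with its roof on the right (424–437, 157–208) and its open end on the left (about 297, 207). The handle is at (352, 193), the tape at (222, 255), the small tin at (215, 197) and the sanding block at (220, 156). So box +x points roughly along world +y.

```bash
cat >> h.py <<'E'
def ray(cam,P,uv,z):
    c=vision.camera_params(cam); f=200/np.tan(np.radians(c["vertical_fov"])/2)
    d=P[:3,:3]@np.array([(uv[0]-c["cx"])/f,-(uv[1]-c["cy"])/f,-1]); o=P[:3,3]
    return o+d*(z-o[2])/d[2]
def go(target,yaw=None):
    s=ctrl.observe(); T=R.from_euler("xyz",s["ee_rot"]); d=np.array(target)-s["tcp_pos"]
    print("tcp",s["tcp_pos"],"rpy deg",np.degrees(s["ee_rot"]),"shift tool mm",T.inv().apply(d))
    if yaw is not None:
        print("turn tool deg",np.degrees((T.inv()*R.from_euler("xyz",[180,0,yaw],degrees=True)).as_rotvec()))
E
python3 - <<'E'
from h import *
P=np.array(vision.camera_params("top")["pose"])
q=dict(rt=(424,157),rb=(437,208),lt=(293,181),lb=(301,234))
w={k:ray("top",P,v,63) for k,v in q.items()}
for k in w: print(k,w[k])
for a,b in(("rt","lt"),("rb","lb")):
    d=w[b]-w[a]; print(np.linalg.norm(d),np.degrees(np.arctan2(d[1],d[0])))
print(np.mean(list(w.values()),0))
go([465,71,200],10)
E
```

```text
rt [560.  -99.4  63. ]
rb [ 438.9 -124.4   63. ]
lt [500.5 207.5  63. ]
lb [377.6 187.5  63. ]
312.5722076178843 100.98678951812542
317.81077142117095 101.12287572442618
[469.2  42.8  63. ]
tcp [ 158.7 -630.3  214.7] rpy deg [180.    0.   14.1] shift tool mm [ 468.3 -605.3   14.7]
turn tool deg [0.  0.  4.1]
```

```bash
python3 -m jog '[[[0.036,-0.0466,0],[0,0,0],0],[[0.036,-0.0466,0],[0,0,0],0],[[0.036,-0.0466,0],[0,0,0],0],[[0.036,-0.0466,0],[0,0,0],0],[[0.036,-0.0466,0],[0,0,0],0],[[0.036,-0.0466,0],[0,0,0],0],[[0.036,-0.0466,0],[0,0,0],0],[[0.036,-0.0466,0],[0,0,0],0],[[0.036,-0.0466,0],[0,0,0],0],[[0.036,-0.0466,0],[0,0,0],0],[[0.036,-0.0466,0],[0,0,0],0],[[0.036,-0.0466,0],[0,0,0],0],[[0.036,-0.0466,0],[0,0,3],0],[[0,0,0],[0,0,0],0],[[0,0,0],[0,0,0],0]]'
python3 - <<'E'
from h import *
P=shot("wrist","w1.png"); print(find("cover_handle","wrist",P),find("stick_box","wrist",P))
go([465,71,74],11)
E
```

```text
time_s: 2.58
tcp_pos: [464.4, 71.4, 214.5]
ee_rot: [3.141, 0.001, 0.195]
contact_force: [-0.4, -0.4, 0.8]
finger_gap: 94.7
finger_force: 0.0
[(array([464.4,  65.9,  83.9]), 0.87)] [(array([474.9,  40.6,  -2.4]), 0.96)]
tcp [464.4  70.3 214.7] rpy deg [180.  -0.  11.] shift tool mm [  0.7  -0.6 140.7]
turn tool deg [ 0. -0.  0.]
```

View pics/w1.png

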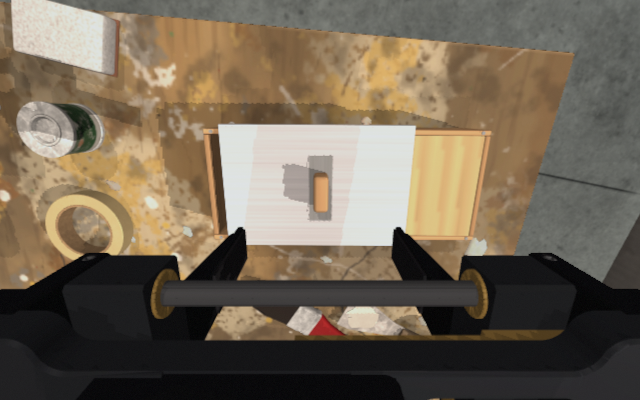

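Wrist view: the handle is centred at (321, 192) and square to the image. The box axis is horizontal, with the roof at right. I'll descend and grip the handle.

```bash
python3 -m jog '[[[0,0.002,0.05],[0,0,0],0],[[0,0,0.05],[0,0,0],0],[[0,0,0.025],[0,0,0],100],[[0,0,0.014],[0,0,0],150],[[0,0,0],[0,0,0],255],[[0,0,0],[0,0,0],255],[[0,0,0],[0,0,0],255],[[0,0,0],[0,0,0],255],[[0,0,0],[0,0,0],255]]' 25
```

```text
time_s: 3.85
tcp_pos: [465.2, 69.6, 76.1]
ee_rot: [3.141, -0.001, 0.195]
contact_force: [-0.3, -0.1, -0.9]
finger_gap: 30.8
finger_force: 0.0
```

```bash
python3 -m jog '[[[0,0,0],[0,0,0],255],[[0,0,0],[0,0,0],255],[[0,0,0],[0,0,0],255]]'; python3 -m jog '[[[0,0.01,0],[0,0,0],255],[[0,0.02,0],[0,0,0],255],[[0,0.03,0],[0,0,0],255],[[0,0.03,0],[0,0,0],255],[[0,0.03,0],[0,0,0],255],[[0,0.03,0],[0,0,0],255],[[0,0.02,0],[0,0,0],255],[[0,0.01,0],[0,0,0],255],[[0,0,0],[0,0,0],255]]'
```

```text
time_s: 4.22
tcp_pos: [465.0, 69.6, 75.7]
ee_rot: [-3.141, -0.0, 0.194]
contact_force: [-0.5, 0.2, 0.6]
finger_gap: 15.8
finger_force: 25.0
time_s: 5.35
tcp_pos: [499.2, -108.4, 75.7]
ee_rot: [3.14, 0.002, 0.194]
contact_force: [-5.4, -2.9, 4.2]
finger_gap: 15.9
finger_force: 25.0
```

```bash
python3 -m jog '[[[0,0.008,0],[0,0,0],255],[[0,0.005,0],[0,0,0],255],[[0,0,0],[0,0,0],255]]';python3 -m jog '[[[0,0.005,0],[0,0,0],255],[[0,0.005,0],[0,0,0],255],[[0,0,0],[0,0,0],255]]'; python3 - <<'E'
from h import *
P=shot("top"); print(find("cover_handle","top",P))
E
```

```text
time_s: 5.72
tcp_pos: [500.5, -115.3, 75.6]
ee_rot: [-3.131, 0.003, 0.194]
contact_force: [-8.8, 16.5, 11.7]
finger_gap: 15.6
finger_force: 25.0
time_s: 6.1
tcp_pos: [500.5, -116.0, 75.3]
ee_rot: [-3.11, 0.006, 0.192]
contact_force: [-15.0, 47.7, 22.5]
finger_gap: 17.5
finger_force: 25.0
[(array([ 500. , -116.1,   83.4]), 0.65)]
```

```bash
python3 -m jog '[[[0,-0.013,0],[0,0,0],255],[[0,0,0],[0,0,0],150],[[0,0,0],[0,0,0],100],[[0,0,0],[0,0,0],100],[[0,0,0],[0,0,0],100],[[0,0,0],[0,0,0],100],[[0,0,-0.03],[0,0,0],100],[[0,0,-0.05],[0,0,0],100],[[0,0,-0.05],[0,0,0],100],[[0,-0.05,-0.05],[0,0,0],100],[[0,-0.05,0],[0,0,0],100],[[0,-0.05,0],[0,0,0],100],[[0,-0.05,0],[0,0,0],100]]'; python3 -m jog '[[[0,0,0],[0,0,-10],100],[[0,0,0],[0,0,-10],100],[[0,0,0],[0,0,-10],100],[[0,0,0],[0,0,-10],100],[[0,0,0],[0,0,-10],100],[[0,0,0],[0,0,-10],100],[[0,0,0],[0,0,-10],100],[[0,0,0],[0,0,-10],100],[[0,0,0],[0,0,-10],100],[[0,0,0],[0,0,0],100],[[0,0,0],[0,0,0],100]]'
python3 - <<'E'
from h import *
P=shot("wrist","w2.png"); 
for t in ("stick","end_open","stick_box","cover_handle"): print(t,find(t,"wrist",P))
for k in outline_of("stick","wrist")[:1]:
    m=k["mask"].astype(np.uint8); r=cv2.minAreaRect(cv2.findNonZero(m)); b=cv2.boxPoints(r)
    print(k["confidence"],r); print(np.array([ray("wrist",P,p,21) for p in b]))
P=shot("top")
for t in ("stick","end_open","cover_handle"): print(t,find(t,"top",P))
E
```

```text
time_s: 7.82
tcp_pos: [463.8, 74.9, 250.1]
ee_rot: [3.142, -0.001, 0.194]
contact_force: [1.8, 0.7, 0.5]
finger_gap: 57.8
finger_force: 0.0
time_s: 9.2
tcp_pos: [464.2, 73.5, 249.9]
ee_rot: [3.142, 0.0, 1.763]
contact_force: [0.4, 0.5, -0.4]
finger_gap: 58.1
finger_force: 0.0
stick [(array([477.7,  37.7,   5.2]), 0.63)]
end_open [(array([451.3, 183.2,  15. ]), 0.76)]
stick_box [(array([474.9,  36.9,  -2.4]), 0.75)]
cover_handle [(array([ 498.3, -117.1,   81.8]), 0.8)]
0.66 ((321.4560241699219, 164.98486328125), (16.283531188964844, 146.0910186767578), 0.5617053508758545)
[[473.6 -26.6  21. ]
 [437.2 178.2  21. ]
 [458.2 182.1  21. ]
 [497.9 -22.1  21. ]]
stick []
end_open [(array([450.9, 182.2,  12.6]), 0.66)]
cover_handle []
```

View pics/w2.png

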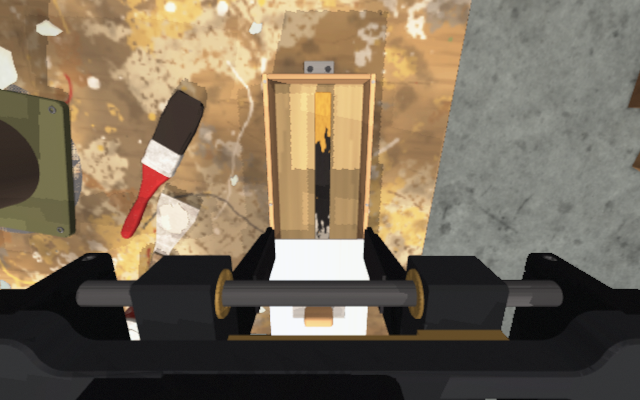

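Wrist view: the cover is fully open, with its edge at row 239. The stick runs along column 321, from row 93 down to 239, parallel to the box. The handle is at (320, 312). I'll descend to about 60 mm on the open side of the stick's centre.

```bash
python3 -m jog '[[[0.0245,0.0055,0.04],[0,0,0],100],[[0,0,0.06],[0,0,0],100],[[0,0,0.06],[0,0,0],100],[[0,0,0.045],[0,0,0],100],[[0,0,0.02],[0,0,0],100],[[0,0,0.01],[0,0,0],100],[[0,0,0.003],[0,0,0],100],[[0,0,0],[0,0,0],100],[[0,0,0],[0,0,0],100]]'
```

```text
time_s: 10.82
tcp_pos: [465.8, 98.8, 13.0]
ee_rot: [3.139, 0.0, 1.765]
contact_force: [-0.6, 0.1, 0.3]
finger_gap: 57.6
finger_force: 0.0
```

```bash
python3 -m jog '[[[0,0,0.003],[0,0,0],100],[[0,0,0.002],[0,0,0],100],[[0,0,0],[0,0,0],100],[[0,0,0],[0,0,0],255],[[0,0,0],[0,0,0],255],[[0,0,0],[0,0,0],255],[[0,0,0],[0,0,0],255],[[0,0,0],[0,0,0],255],[[0,0,0],[0,0,0],255],[[0,0,0],[0,0,0],255],[[0,0,0],[0,0,0],255]]' 40
```

```text
time_s: 12.2
tcp_pos: [464.8, 98.7, 6.9]
ee_rot: [-3.141, -0.0, 1.765]
contact_force: [-0.2, 0.1, 0.2]
finger_gap: 22.0
finger_force: 40.0
```

```bash
python3 -m jog '[[[0,0,-0.0035],[0,0,0],255],[[0.0006,0,-0.0072],[0,2,0],255],[[0.0006,0,-0.0072],[0,2,0],255],[[0.0006,0,-0.0072],[0,2,0],255],[[0.0006,0,-0.0072],[0,2,0],255],[[0.0006,0,-0.0072],[0,2,0],255],[[0.0006,0,-0.0072],[0,2,0],255],[[0.0006,0,-0.0072],[0,2,0],255],[[0.0006,0,-0.0072],[0,2,0],255],[[0,0,0],[0,0,0],255],[[0,0,0],[0,0,0],255],[[0,0,0],[0,0,0],255]]'
python3 - <<'E'
from h import *
P=shot("scene","s2.png"); print(find("end_open","scene",P),find("stick","scene",P)); s=ctrl.observe(); print(np.degrees(s["ee_rot"]),s["qpos"].round(2).tolist())
P=shot("wrist"); print(find("end_open","wrist",P))
E
```

```text
time_s: 13.7
tcp_pos: [464.9, 96.7, 67.6]
ee_rot: [-3.141, -0.279, 1.765]
contact_force: [-0.1, -0.2, -1.8]
finger_gap: 21.4
finger_force: 40.0
[(array([451.1, 173.5,  98.2]), 0.85)] [(array([479.2,  39. ,  48.9]), 0.72)]
[-180.   -16.   101.2] [-0.07, -0.1, 2.16, 0.29, 1.18, -0.4]
[(array([450.6, 175.8, 100. ]), 0.86)]
```

View pics/s2.png

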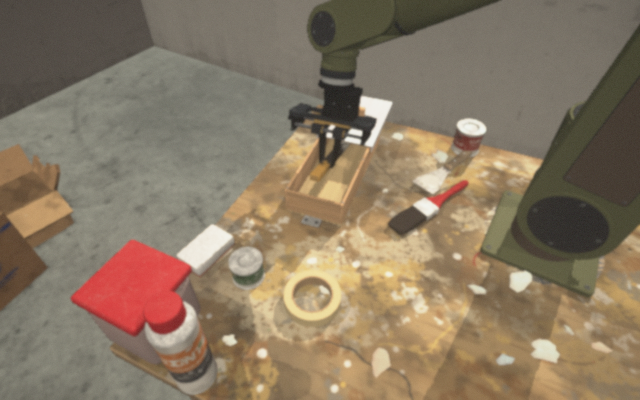

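The scene view shows the stick gripped at about (325, 160) and slanting, with its open end above the rim. The tin at (246, 266), the tape and the block are untouched. I'll draw the stick out along its own axis, then lift.

```bash
python3 -m jog '[[[0.01,0,0],[0,0,0],255],[[0.015,0,0],[0,0,0],255],[[0.02,0,0],[0,0,0],255],[[0.02,0,0],[0,0,0],255],[[0.02,0,0],[0,0,0],255],[[0.02,0,0],[0,0,0],255],[[0.02,0,0],[0,0,0],255],[[0.02,0,0],[0,0,0],255],[[0.01,0,0],[0,0,0],255],[[0,0,0],[0,0,0],255]]'; python3 -m jog '[[[0.0028,0,-0.0096],[0,0,0],255],[[0.0055,0,-0.0192],[0,0,0],255],[[0.0055,0,-0.0192],[0,0,0],255],[[0.0055,0,-0.0192],[0,0,0],255],[[0.0055,0,-0.0192],[0,0,0],255],[[0.0055,0,-0.0192],[0,0,0],255],[[0.0055,0,-0.0192],[0,0,0],255],[[0.0028,0,-0.0096],[0,0,0],255],[[0,0,0],[0,0,0],255],[[0,0,0],[0,0,0],255],[[0,0,0],[0,0,0],255],[[0,0,0],[0,0,0],255],[[0,0,0],[0,0,0],255]]'
python3 - <<'E'
from h import *
for c in ("scene","top"):
    P=shot(c,c+"3.png")
    for t in ("end_open","end_roof","cover_handle","small_tin"): print(c,t,find(t,c,P))
E
```

```text
time_s: 15.2
tcp_pos: [436.3, 243.5, 111.0]
ee_rot: [3.141, -0.279, 1.767]
contact_force: [0.5, -0.0, -1.2]
finger_gap: 21.5
finger_force: 40.0
time_s: 16.82
tcp_pos: [436.4, 242.7, 250.2]
ee_rot: [-3.141, -0.279, 1.765]
contact_force: [0.6, 0.3, -1.3]
finger_gap: 21.7
finger_force: 40.0
scene end_open [(array([419.8, 320.4, 278.3]), 0.58), (array([578.3, 392.2,  -0.2]), 0.33)]
scene end_roof [(array([472.8,  44.7, 200.5]), 0.76)]
scene cover_handle [(array([ 499.4, -111.6,   87.5]), 0.64)]
scene small_tin []
top end_open [(array([422. , 323.7, 276.6]), 0.87)]
top end_roof []
top cover_handle [(array([ 499.9, -113.3,   81. ]), 0.86)]
top small_tin [(array([466.8, 390. ,   0.8]), 0.63)]
```

View pics/scene3.png

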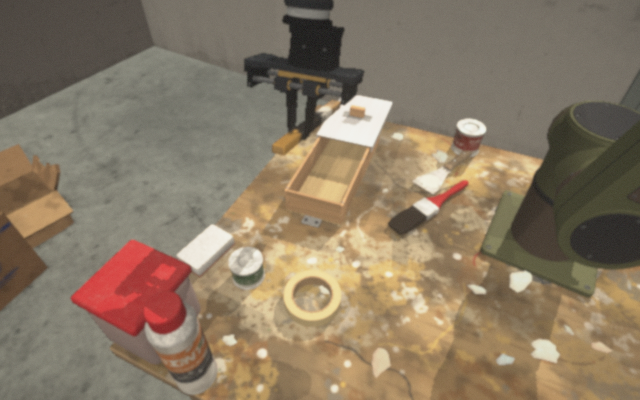

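The scene view shows the stick held in the air at about (295, 140). The cover is fully open with its handle at (357, 111), the box is empty and nothing around it has moved. The stick's ends are at about z = 200 and 277 mm, so I'm handing in.

```bash
python3 -c "
from station import job; print(job.sign_off())"
```

```text
the job is handed in; nothing more can be done
None
```

I slid the cover open to its stop and drew the stick out on a slant without touching the roof; I handed in with it held still, lowest end about 20 cm up, and nothing around it moved (no verdict was returned).

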